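Uncover the specimen carriage and index it to the reading station

TASK

Get the specimens on the feeder ready for reading: by its hooded finger pull, raise the lid's end over the lip of the carriage and slide the lid out of its grooves onto the lid rest, until it lies flat and square against the rest's turned-up end. Then push the uncovered carriage along its rail until it clicks into the next station, beside the reading head. Do not force the lid, and leave the beaker, the round reference block and the tape roll where they are.

Things in the scene. Friction and masses are not known exactly. Their poses are not given: they have to be found in the camera images.
- feeder: Fixed feeder: aluminium base plate with two steel rails, 372 mm along its y, standing on the worktop. Origin on the worktop under the centre of the carriage at its first station. +y runs along the rail towards the end where the carriage starts, so the next station lies in -y. +x is the way the lid slides out, from the carriage to the lid rest.
- lid_rest (a point): Centre of the top of the lid rest, a level steel sheet beside the first station: 103 mm (feeder x) by 132 mm (feeder y), top 56.5 mm above the worktop, 1.5 mm below the top of the lip. Its far end, 48.5 mm from this point in feeder +x, is turned up 6 mm high. Its near edge is 4 mm from the carriage.
- next_station (a point): Centre of the next station, on the base plate's top (8 mm above the worktop), 150 mm from the feeder's origin in feeder -y. A black reading head on a post, 125 mm high, stands beside it, 65 to 120 mm from this point in feeder +x.
- carriage (a joint): Travel of the carriage along the rail in feeder -y, m: 0 at the first station (start), 0.150 in the notch of the next one, 0.190 at the rail's end, past the notch. A spring ball holds it in either notch: about 7 N pushes it out, 2 to 3 N moves it between; the ball draws it in from about 2 mm off.
- push_face (a point): Centre of the end face of the carriage that looks to feeder +y, 45 mm above the worktop: push it in feeder -y. The carriage is a grey open-topped box, 110 mm (feeder x) by 137 mm (feeder y), from 24 to 70 mm above the worktop; this face is plain and as large as that.
- lip (a point): Middle of the top of the carriage's end lip, the wall across the groove end at feeder x +50 to +55 mm. Its top is 58 mm above the worktop, 6 mm above the groove floor (52 mm). The lid grooves run along feeder x in the carriage's two side walls; their roof is 66 mm above the worktop, so the 5 mm lid can rise 9 mm.
- lid: Loose grey plastic lid, 0.11 to 0.22 kg: plate 96 mm (its x) by 120 mm (its y), 5 mm thick, in the grooves behind the lip; play 2 mm along x, 1.5 mm at each side. Origin: centre of the plate's underside; +x points to the lip and the rest, as the feeder's. Against the end of the rest its origin is 111 mm from the feeder's in feeder x.
- pull_edge (a point): Middle of the rolled rear edge of the lid's finger pull, a hood 90 mm wide, 31 mm high on the plate's +x end, open to -x; it slopes down to +x and juts 23 mm past the plate. The edge is a round bead 6 mm thick along the lid's y, its centre 38 mm in lid x from the origin, 28 mm above the plate's upper face: 25 mm clear below, 15 mm of room behind it to hook under.
- beaker: Clear beaker, 55 mm across, 70 mm high, standing; origin at the centre of its underside. Leave it.
- ref_block: Round steel reference block, 60 mm across, 14 mm high; origin at the centre of its underside. Leave it.
- tape_roll: Lying roll of white tape, 48 mm long, 34 mm across; origin at the centre of its underside. Leave it.

How it is judged:
On the way, in this order (a step that is already met when the one before it is completed fails the run):
1. the lid's pull end is raised over the lip while the carriage is still at its first station (z of pull_edge in the frame of feeder above 0.089 m and x of lid in the frame of feeder above 0.004 m and value of joint carriage below 0.005 m), for 0.1 s.
2. the lid lies flat on the lid rest, clear of the carriage, which is still at its first station (x of lid in the frame of feeder above 0.106 m and angle between lid's own z axis and vertical below 0.05 rad and z of lid in the frame of feeder below 0.0595 m and value of joint carriage below 0.005 m), for 0.2 s.
At the end, for the whole second after the job is handed in: The carriage rests in the notch of the next station (joint 0.150 within 2.5 mm). The lid lies still and flat (within 0.05 rad) on the lid rest, against its turned-up end within 5 mm, within 15 mm of the rest's middle and 0.12 rad of square (value of joint carriage between 0.1475 and 0.1525 m and x of lid in the frame of feeder between 0.106 and 0.115 m and y of lid in the frame of feeder between -0.015 and 0.015 m and z of lid in the frame of feeder between 0.053 and 0.0595 m and angle between lid's own z axis and vertical below 0.05 rad and angle between the x axis of lid and the x axis of feeder, either way round below 0.12 rad and linear speed of lid below 0.01 m/s); the robot touches nothing.
It fails at once if the lid is forced (more than 40 N between gripper and lid) (contact force between the fingers and lid above 40 N).
It fails at once if the beaker is moved (distance of beaker from where it was at the start of the episode above 0.02 m).
It fails at once if the reference block is moved (distance of ref_block from where it was at the start of the episode above 0.02 m).
It fails at once if the tape roll is moved (distance of tape_roll from where it was at the start of the episode above 0.02 m).
It also fails if it takes over 64 s, if anything falls off the work surface, if the arm or the gripper's body presses on something with over 40 N, if the wrist force passes 120 N, or if a joint passes its speed limit or range.

ROBOT

A 6-joint arm with a two-finger parallel gripper is mounted at the origin on a cart in front of the work surface, level with it; the furniture and walls round the work are solid. World frame = base frame: x ahead of the robot, y to its left, z up, the work surface at z = 0. Lengths are in m, angles in rad, forces in N, time in s.
With the tool pointing down it reaches from about 0.35 to 0.775 m from the base axis. Payload 7.3 kg.
Tool frame: the origin (TCP) lies between the finger pads; the fingertips stand 8 mm ahead of it and the grasp point (between the pads) lies 11 mm behind it (robot.nose_length is the distance from the TCP to the fingertips, in m); z points along the fingers, y is the line along which they close (so a half turn about z gives the same grasp; the last joint's range is limited). The gripper opens to 92 mm and grips with 3 to 60 N. Pads are 19 mm wide; open, the fingers measure 130 mm over their backs; the gripper's body (75 mm by 190 mm) begins 47 mm behind the grasp point.
Start: joints at [1.184, 0.342, 1.524, -0, 1.275, -0.146], TCP at [0.125, 0.51, 0.235] pointing down, gripper open.
Joint ranges: [-2.53, 2.53], [-0.77, 2.02], [0.04, 2.7], [-1, 4.14], [0.28, 2.66], [-3.11, 3.11]. Speed limits (rad/s): [2.57, 2.57, 3.14, 3.14, 3.14, 3.14].

INTERFACE

Orientations are given as [roll, pitch, yaw] about the fixed x, y, z axes, in that order (R = Rz(yaw) Ry(pitch) Rx(roll)).
In Python, from cell import robot gives the robot as it stands. The module is installed in compiled form; this text tells all that it offers.
- The arm moves only by the shell command python3 -m jog 'ROWS' [FORCE]. ROWS is JSON, a list that holds one entry, the list of rows, each a list of 5 numbers: the gripper's target within -1 to 1 (fully open at 1, half-way at 0, shut at -1), then the shift along the tool's x, y, z in m, then the turn about the tool's z in rad. A call has 1 to 5 rows; each row is the pose to reach, as a shift and turn from the pose commanded when the call began, along the tool's axes at that moment; what a row does not reach only later rows make up. A row lasts 1/12 s, in which the tool goes at most 41.7 mm and 7.16 degrees, less where a joint would pass 70% of its speed; a pose out of reach is approached as far as the arm can. A call with a gripper value outside its range is refused whole. The fingers move at their own pace and stop on an object; FORCE is the grip in N (left out, the last holds). Time passes only in rows, so rows that repeat a pose let the fingers close. It gives the time, the measured TCP pose, the force, the opening and the grip force at its end, in the units of the state.
- robot.observe(): the state, without advancing time (a new reading comes with each control period).
- robot.read_camera(name): name is "scene" or "top" or "wrist"; returns the picture (420x560x3 uint8, red, green, blue); there is no depth.
- robot.camera_model(name): a dict with "camera_matrix" (3x3 intrinsics, pixels), "position" and "attitude" of the camera in the world; the wrist camera has in their place "mount" (4x4, takes a point from camera to tool coordinates, whose origin is the TCP and whose axes are the flange's). Camera axes: x right, y down, z forward; pixel columns grow to the right and rows downward; lengths in m; the calibration is good to about 2 mm. A picture is of the moment at which its call begins: read the wrist's pose just before it. camera_model takes no time and is no camera call.
- robot.hand_in(): hands the job in; it is judged then, once.
The state is a dict: "time": time; "qpos": joint angles; "qvel": joint speeds; "joint_efforts": joint torques, N m; "tool_pos": TCP position; "tool_rot": TCP orientation; "contact_force": force on the tool from outside, world axes, zero at the start; "torque": the same for the moment, N m; "opening": finger opening in m; "grip_force": force on a finger pad.
Only numpy, scipy, OpenCV 4.12 (cv2) and the standard library are available. Lean on these libraries where they do the work, as an engineer would, in place of code of your own. Each camera call takes 0.05 s, during which the arm holds its last target. There are 200 camera calls.

## Working session

There is one attempt and no reset: what is moved stays moved. The work goes in short steps, Python scripts to look and compute and a shell command to move; the robot and the scene stay as the last step left them, time stands still between calls to the robot, and variables do not carry over. Pictures are saved under pics/ and viewed, at most 10 in all, crops included, and the job is handed in when it is done.

```bash
mkdir -p pics; python3 - <<'E'
from cell import robot
import cv2,numpy as np
s=robot.observe();print({k:np.round(v,3).tolist() for k,v in s.items()})
for n in("top","scene"):
    cv2.imwrite(f"pics/{n}0.png",robot.read_camera(n)[:,:,::-1])
    print(robot.camera_model(n))
print(robot.camera_model("wrist"))
E
```

```text
{'time': 0.0, 'qpos': [1.184, 0.343, 1.525, 0.0, 1.275, -0.146], 'qvel': [-0.001, 0.001, 0.002, 0.001, 0.001, 0.0], 'joint_efforts': [-0.0, -43.124, -24.423, 0.072, 0.056, -0.0], 'tool_pos': [0.125, 0.509, 0.234], 'tool_rot': [-3.14, -0.0, 2.901], 'contact_force': [-0.036, 1.074, 0.293], 'torque': [0.016, -0.016, 0.006], 'grip_force': 0.0, 'opening': 0.091}
{'camera_matrix': array([[421.41359565,   0.        , 283.92514338],
       [  0.        , 421.41359565, 203.32104852],
       [  0.        ,   0.        ,   1.        ]]), 'position': array([0.25389734, 0.14103511, 1.34623208]), 'attitude': array([-2.92611074,  0.00382259, -1.70600881])}
{'camera_matrix': array([[436.63069715,   0.        , 274.79989804],
       [  0.        , 436.63069715, 210.45712477],
       [  0.        ,   0.        ,   1.        ]]), 'position': array([-0.10523377, -0.4893582 ,  0.83087842]), 'attitude': array([-2.29323078,  0.02309534, -0.81374389])}
{'camera_matrix': array([[311.09959233,   0.        , 277.03741141],
       [  0.        , 311.09959233, 209.87917555],
       [  0.        ,   0.        ,   1.        ]]), 'mount': array([[-2.51821724e-03, -9.63709085e-01, -2.66942798e-01,
         7.25065964e-02],
       [ 9.99996813e-01, -2.37897545e-03, -8.45008591e-04,
         5.01218843e-04],
       [ 1.79292094e-04, -2.66944075e-01,  9.63712005e-01,
        -1.49690577e-01],
       [ 0.00000000e+00,  0.00000000e+00,  0.00000000e+00,
         1.00000000e+00]])}
```

View pics/top0.png

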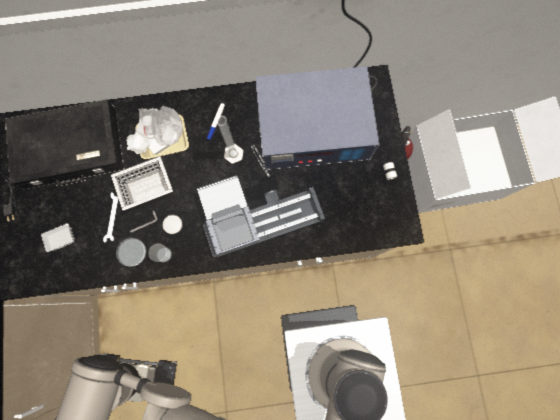

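View pics/scene0.png

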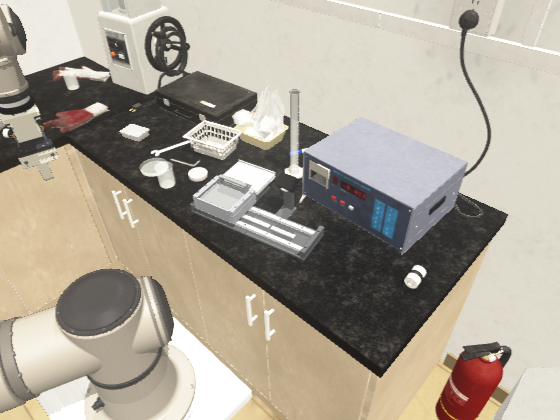

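The top view shows the feeder, with the carriage near (230,230), the rest at (222,195), the rail running right to (320,205) and the reading head at (272,197). The beaker is at (160,253), the reference block at (172,224) and the tape roll at (390,172). I'll compute a coarse feeder pose from these, then look closer.

```bash
cat > h.py <<'E'
from cell import robot
import cv2,numpy as np
from scipy.spatial.transform import Rotation as Ro
def cam(n,s=None):
    m=robot.camera_model(n);K=m["camera_matrix"]
    if n!="wrist": return K,Ro.from_euler("xyz",m["attitude"]).as_matrix(),np.array(m["position"])
    s=s or robot.observe();R=Ro.from_euler("xyz",s["tool_rot"]).as_matrix();M=m["mount"]
    return K,R@M[:3,:3],np.array(s["tool_pos"])+R@M[:3,3]
def back(c,uv,z):
    K,R,p=c;d=R@np.linalg.solve(K,[uv[0],uv[1],1]);return p+d*(z-p[2])/d[2]
def proj(c,P):
    K,R,p=c;q=(np.atleast_2d(P)-p)@R@K.T;return q[:,:2]/q[:,2:]
E
python3 - <<'E'
from h import *
c=cam("top")
for n,uv,z in[("carr",(230,229),.07),("railend",(315,207),.01),("rest",(221,196),.056),("head",(271,197),.12),("plate near R",(323,212),.008),("plate near L",(209,254),.008),("beaker",(160,256),0),("ref",(172,224),.014)]:
    print(n,back(c,uv,z).round(3))
for n,(x,y,w,h) in {"top":(150,160,200,110),"scene":(130,130,210,140)}.items():
    im=cv2.imread(f"pics/{n}0.png")[y:y+h,x:x+w];cv2.imwrite(f"pics/{n}c.png",cv2.resize(im,None,fx=3.8,fy=3.8,interpolation=cv2.INTER_CUBIC))
E
```

```text
carr [0.474 0.283 0.07 ]
railend [0.519 0.009 0.01 ]
rest [0.585 0.301 0.056]
head [0.545 0.145 0.12 ]
plate near R [ 0.499 -0.015  0.008]
plate near L [0.414 0.364 0.008]
beaker [0.43  0.521 0.   ]
ref [0.525 0.471 0.014]
```

View pics/topc.png

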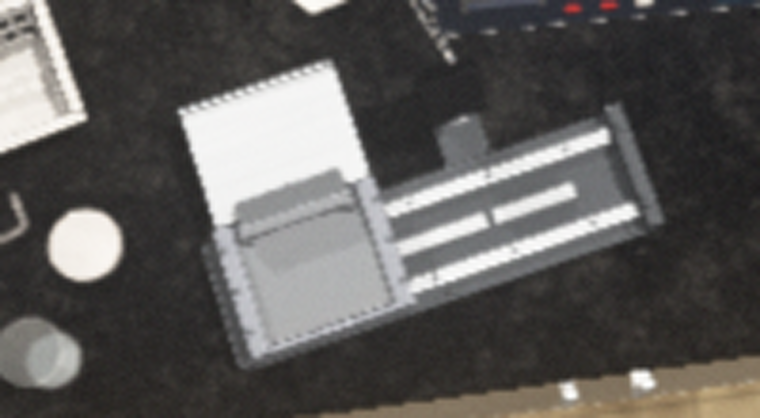

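The crop shows the rest (white) behind the carriage, the lid's hood with its bead as a dark line at about crop (295,225), and the rail running to the lower right. The feeder yaw is about 0.22. The tool can't tilt, so I'll pinch the bead with the closing line along feeder x. Next I move the wrist camera over it.

```bash
python3 -m jog '[[[0,-0.038,-0.011,0,0],[0,-0.076,-0.022,0,0],[0,-0.114,-0.033,0,0],[0,-0.152,-0.044,-0.008,0],[0,-0.19,-0.055,-0.016,0]]]'; python3 -m jog '[[[0,-0.038,-0.011,0,0],[0,-0.076,-0.022,0,0],[0,-0.114,-0.033,0,0],[0,-0.152,-0.044,0,0],[0,-0.19,-0.055,0,0]]]'; python3 -m jog '[[[0,-0.03,-0.008,0,0.12],[0,-0.046,-0.011,0,0.24],[0,-0.046,-0.011,0,0.36],[0,-0.046,-0.011,0,0.48],[0,-0.046,-0.011,0,0.6]]]';  python3 -m jog '[[[0,0,0,0,0.12],[0,0,0,0,0.24],[0,0,0,0,0.36],[0,0,0,0,0.48],[0,0,0,0,0.51]]]'; python3 -m jog '[[[0,0,0,0,0],[0,0,0,0,0],[0,0,0,0,0]]]'
python3 - <<'E'
from h import *
s=robot.observe();im=robot.read_camera("wrist");cv2.imwrite("pics/w1.png",im[:,:,::-1])
import json;json.dump({k:np.array(v).tolist() for k,v in s.items()},open("w1.json","w"))
print(s["tool_pos"],s["tool_rot"],s["contact_force"])
E
```

```text
time: 0.52
tool_pos: [0.2975, 0.4097, 0.2503]
tool_rot: [-3.14, -0.001, 2.901]
contact_force: [-0.2, 1.2, -0.1]
opening: 0.0631
grip_force: 0.0
time: 0.93
tool_pos: [0.4693, 0.311, 0.2504]
tool_rot: [-3.141, -0.001, 2.901]
contact_force: [0.6, 0.6, -0.1]
opening: 0.0463
grip_force: 0.0
time: 1.35
tool_pos: [0.5103, 0.2902, 0.2499]
tool_rot: [-3.14, -0.001, 2.294]
contact_force: [-0.1, 0.2, 0.4]
opening: 0.0458
grip_force: 0.0
time: 1.77
tool_pos: [0.5098, 0.2906, 0.2502]
tool_rot: [-3.14, 0.0, 1.784]
contact_force: [0.0, -0.0, -0.2]
opening: 0.0459
grip_force: 0.0
time: 2.02
tool_pos: [0.51, 0.2907, 0.2505]
tool_rot: [-3.141, 0.0, 1.792]
contact_force: [-1.1, 0.6, 0.4]
opening: 0.0459
grip_force: 0.0
[0.50996268 0.29072648 0.25048039] [-3.14116301e+00  3.52924069e-05  1.79209072e+00] [-1.12690539  0.5972544   0.43234697]
```

View pics/w1.png

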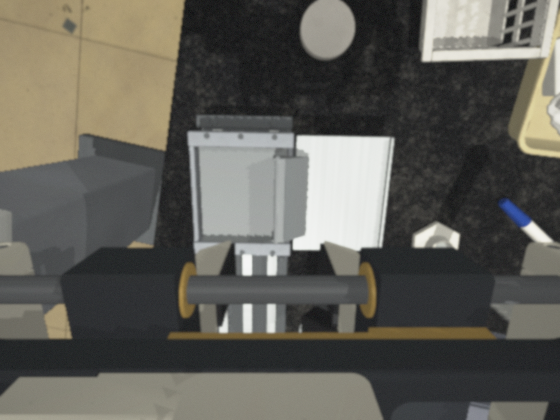

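The wrist view shows the carriage at (190–295, 130–255), the hood at (273–308, 150–243) and the rest at (295–393, 137–250). I'll zoom in for accuracy.

```bash
python3 - <<'E'
import cv2
im=cv2.imread("pics/w1.png")[110:260,180:400];cv2.imwrite("pics/w1c.png",cv2.resize(im,None,fx=3.6,fy=3.6,interpolation=cv2.INTER_CUBIC))
E
```

```text
(no output)
```

View pics/w1c.png

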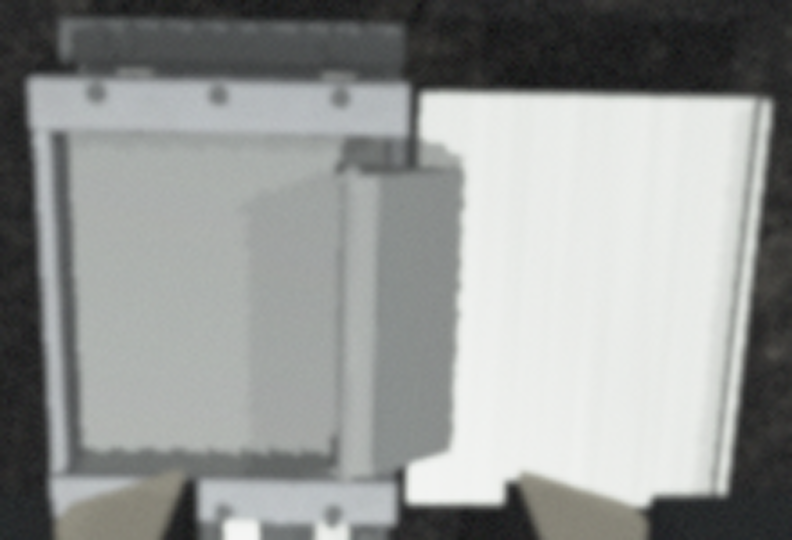

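The crop shows the carriage far corners at crop (28,78) and (410,82), and the rest corners at (418,90) and (405,503). The hood's bead strip runs from x≈345 to 378, with the slope on to 460. I'll fit the feeder pose from these points.

```bash
cat > fit.py <<'E'
from h import *
import json
from scipy.optimize import least_squares
s=json.load(open("w1.json"));c=cam("wrist",s)
P=np.array([(-55,68.5,70),(55,68.5,70),(59,66,56.5),(59,-66,56.5),(55,-68.5,70),(71,44,59),(71,-44,59)])/1e3
uv=np.array([(28,77),(411,82),(418,90),(405,503),(396,526),(462,160),(450,452)])/3.6+[180,110]-[.36,.36]
def F(v,P):
    R=Ro.from_euler("z",v[2]).as_matrix();return P@R.T+[v[0],v[1],0]
r=least_squares(lambda v:(proj(c,F(v,P[:5]))-uv[:5]).ravel(),[.474,.283,.22],loss="soft_l1")
v=r.x
if __name__=="__main__":
    print(v,"resid\n",(proj(c,F(v,P))-uv).round(1))
    R=Ro.from_euler("z",v[2]).as_matrix()
    for u in [(345,325),(378,325)]:
        u=np.array(u)/3.6+[180,110];print("bead strip, feeder", (R.T@(back(c,u,.087)-[v[0],v[1],0])).round(4))
    for u in [(352,172),(345,478)]:
        u=np.array(u)/3.6+[180,110];print("hood ends", (R.T@(back(c,u,.087)-[v[0],v[1],0])).round(4))
    b=F(v,np.array([[.038,0,.085]]))[0];d=b-s["tool_pos"]
    T=Ro.from_euler("xyz",s["tool_rot"]).as_matrix();print("bead",b,"tool shift",T.T@d,"yaw target",np.pi/2+v[2])
    json.dump(v.tolist(),open("feeder.json","w"))
E
python3 fit.py
```

```text
[0.47175686 0.27813476 0.1998031 ] resid
 [[-0.7 -0.3]
 [-0.3  0.4]
 [ 0.8  0.3]
 [ 0.4 -0.2]
 [-0.1 -0.1]
 [-1.   2. ]
 [-1.  -2.7]]
bead strip, feeder [0.0381 0.0008 0.087 ]
bead strip, feeder [0.0476 0.001  0.087 ]
hood ends [0.0392 0.0445 0.087 ]
hood ends [ 0.0389 -0.0463  0.087 ]
bead [0.50900088 0.28567686 0.085     ] tool shift [-0.00470953 -0.0019756   0.16548142] yaw target 1.770599422144524
```

```bash
python3 -m jog '[[[0,-0.005,0.004,0.03,0.02],[0,-0.005,0.004,0.06,0.02],[0,-0.005,0.004,0.09,0.02],[0,-0.005,0.004,0.12,0.02],[0,-0.005,0.004,0.145,0.02]]]'; python3 -m jog '[[[0,0,0,0.005,0],[0,0,0,0.01,0],[0,0,0,0.015,0],[0,0,0,0.0185,0],[0,0,0,0.0185,0]]]'; python3 -m jog '[[[-0.3,0,0,0,0],[-0.5,0,0,0,0],[-0.7,0,0,0,0],[-0.7,0,0,0,0],[-0.7,0,0,0,0]]]' 10
cat > st.py <<'E'
from h import *
import json
v=json.load(open("feeder.json"));s=robot.observe();R=Ro.from_euler("z",v[2]).as_matrix()
print("t",round(s["time"],2),"feeder tcp mm",(R.T@(s["tool_pos"]-np.array([v[0],v[1],0]))*1e3).round(1),"yaw err",round(s["tool_rot"][2]-np.pi/2-v[2],4),"F feeder",(R.T@s["contact_force"]).round(1),"open",round(s["opening"]*1e3,1),"grip",round(s["grip_force"],1))
E
python3 st.py
```

```text
time: 2.48
tool_pos: [0.5144, 0.2865, 0.1037]
tool_rot: [-3.14, 0.0, 1.772]
contact_force: [0.1, -0.4, 0.0]
opening: 0.0461
grip_force: 0.0
time: 2.9
tool_pos: [0.5155, 0.2869, 0.0879]
tool_rot: [3.14, -0.0, 1.771]
contact_force: [-0.0, -0.8, -0.8]
opening: 0.0458
grip_force: 0.0
time: 3.32
tool_pos: [0.5154, 0.2869, 0.0877]
tool_rot: [3.14, -0.0, 1.771]
contact_force: [0.7, -0.5, 3.7]
opening: 0.0184
grip_force: 9.4
t 3.32 feeder tcp mm [44.5 -0.1 87.7] yaw err 0.0002 F feeder [ 0.6 -0.6  3.7] open 18.4 grip 9.4
```

The jaws stopped at 18.4 mm, spanning x 35.3 to 53.7, which matches the model. Next is a gentle lift.

```bash
python3 -m jog '[[[-1,0,0,0,0],[-1,0,0,-0.001,0],[-1,0,0,-0.002,0],[-1,0,0,-0.003,0],[-1,0,0,-0.003,0]]]' 14;python3 st.py; python3 -m jog '[[[-1,0,0,-0.001,0],[-1,0,0,-0.002,0],[-1,0,0,-0.003,0],[-1,0,0,-0.004,0],[-1,0,0,-0.004,0]]]';python3 st.py
python3 -c "
from h import *
im=robot.read_camera('wrist')[100:280,160:420,::-1];cv2.imwrite('pics/w2.png',cv2.resize(im,None,fx=3,fy=3))"
```

```text
time: 3.73
tool_pos: [0.5151, 0.2868, 0.0901]
tool_rot: [3.141, -0.0, 1.771]
contact_force: [2.4, 0.2, -2.8]
opening: 0.016
grip_force: 13.9
t 3.73 feeder tcp mm [44.2 -0.1 90.1] yaw err 0.0002 F feeder [ 2.4 -0.3 -2.8] open 16.0 grip 13.9
time: 4.15
tool_pos: [0.5145, 0.2867, 0.0942]
tool_rot: [-3.14, 0.0, 1.771]
contact_force: [0.2, 0.2, -2.9]
opening: 0.0164
grip_force: 14.0
t 4.15 feeder tcp mm [43.6 -0.1 94.2] yaw err 0.0003 F feeder [ 0.2  0.1 -2.9] open 16.4 grip 14.0
```

View pics/w2.png

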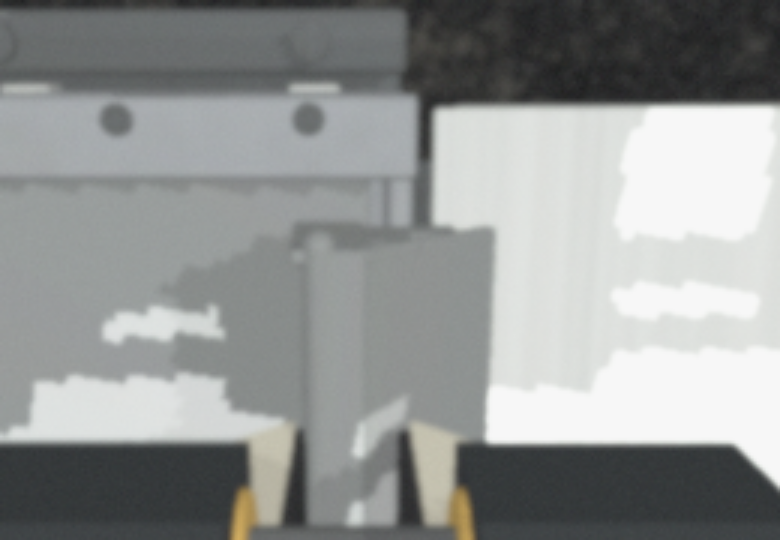

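The view shows the pull gripped between the pads, the hood raised off the plate level and the lip visible at (400,200). The jaws slipped about 2.4 mm at first and are now holding. I'll lift 2 mm more, then pull.

```bash
python3 -m jog '[[[-1,0,0,-0.001,0],[-1,0,0,-0.002,0],[-1,0,0,-0.0025,0],[-1,0,0,-0.0025,0]]]';python3 st.py; python3 -m jog '[[[-1,0,0.002,0,0],[-1,0,0.004,0,0],[-1,0,0.006,0,0],[-1,0,0.006,0,0]]]';python3 st.py
```

```text
time: 4.53
tool_pos: [0.515, 0.2868, 0.0968]
tool_rot: [-3.142, -0.0, 1.771]
contact_force: [-0.2, -0.8, -3.6]
opening: 0.0168
grip_force: 14.0
t 4.53 feeder tcp mm [44.1 -0.1 96.8] yaw err 0.0002 F feeder [-0.4 -0.8 -3.6] open 16.8 grip 14.0
time: 4.87
tool_pos: [0.5216, 0.2881, 0.0968]
tool_rot: [3.141, -0.0, 1.771]
contact_force: [0.1, 0.5, -2.7]
opening: 0.016
grip_force: 13.8
t 4.87 feeder tcp mm [50.8 -0.1 96.8] yaw err 0.0001 F feeder [ 0.2  0.5 -2.7] open 16.0 grip 13.8
```

The lid slid 6.7 mm with no x force, so it's over the lip. I'll keep pulling and raise slightly as its tilt grows.

```bash
python3 -m jog '[[[-1,0,0.001,0,0],[-1,0,0.005,-0.0005,0],[-1,0,0.01,-0.001,0],[-1,0,0.015,-0.0015,0],[-1,0,0.02,-0.002,0]]]';python3 st.py; python3 -m jog '[[[-1,0,0.005,-0.0005,0],[-1,0,0.01,-0.001,0],[-1,0,0.015,-0.002,0],[-1,0,0.02,-0.003,0],[-1,0,0.02,-0.003,0]]]';python3 st.py
```

```text
time: 5.28
tool_pos: [0.5405, 0.2919, 0.0983]
tool_rot: [-3.14, 0.0, 1.771]
contact_force: [-3.0, -0.3, -6.9]
opening: 0.0164
grip_force: 13.3
t 5.28 feeder tcp mm [70.1 -0.2 98.3] yaw err 0.0002 F feeder [-3.   0.3 -6.9] open 16.4 grip 13.3
time: 5.7
tool_pos: [0.5617, 0.2962, 0.1022]
tool_rot: [3.139, -0.0, 1.771]
contact_force: [-0.3, -0.1, -4.6]
opening: 0.0156
grip_force: 13.7
t 5.7 feeder tcp mm [ 9.180e+01 -1.000e-01  1.022e+02] yaw err -0.0 F feeder [-0.3 -0.  -4.6] open 15.6 grip 13.7
```

```bash
python3 -m jog '[[[-1,0,0.003,0.001,0],[-1,0,0.007,0.0015,0],[-1,0,0.011,0.002,0],[-1,0,0.015,0.002,0],[-1,0,0.015,0.002,0]]]';python3 st.py; python3 -m jog '[[[-1,0,0,0.001,0],[-1,0,0,0.002,0],[-1,0,0,0.003,0],[-1,0,0,0.003,0]]]';python3 st.py
```

```text
time: 6.12
tool_pos: [0.5762, 0.2992, 0.1002]
tool_rot: [3.139, -0.0, 1.771]
contact_force: [0.0, 0.6, -2.3]
opening: 0.0147
grip_force: 13.5
t 6.12 feeder tcp mm [ 1.065e+02 -1.000e-01  1.002e+02] yaw err 0.0 F feeder [ 0.2  0.6 -2.3] open 14.7 grip 13.5
time: 6.45
tool_pos: [0.5746, 0.2989, 0.0966]
tool_rot: [-3.141, -0.0, 1.771]
contact_force: [-0.2, 0.1, -1.5]
opening: 0.0139
grip_force: 12.8
t 6.45 feeder tcp mm [ 1.049e+02 -1.000e-01  9.660e+01] yaw err 0.0003 F feeder [-0.2  0.2 -1.5] open 13.9 grip 12.8
```

The lid is at about x=63 and roughly level. Pulling on.

```bash
python3 -m jog '[[[-1,0,0.004,0,0],[-1,0,0.009,0,0],[-1,0,0.014,0,0],[-1,0,0.019,0,0],[-1,0,0.02,0,0]]]';python3 st.py; python3 -m jog '[[[-1,0,0.004,0,0],[-1,0,0.009,0,0],[-1,0,0.014,0,0],[-1,0,0.018,0,0],[-1,0,0.018,0,0]]]';python3 st.py
python3 -c "
from h import *
im=robot.read_camera('wrist')[60:280,100:400,::-1];cv2.imwrite('pics/w3.png',cv2.resize(im,None,fx=2.6,fy=2.6))"
```

```text
time: 6.87
tool_pos: [0.5955, 0.303, 0.0967]
tool_rot: [3.141, -0.0, 1.771]
contact_force: [-0.5, -0.3, -2.0]
opening: 0.0132
grip_force: 13.8
t 6.87 feeder tcp mm [126.2  -0.2  96.7] yaw err 0.0 F feeder [-0.6 -0.2 -2. ] open 13.2 grip 13.8
time: 7.28
tool_pos: [0.613, 0.3065, 0.0967]
tool_rot: [3.141, -0.0, 1.771]
contact_force: [0.3, 0.3, -2.6]
opening: 0.0135
grip_force: 14.0
t 7.28 feeder tcp mm [144.1  -0.2  96.7] yaw err -0.0001 F feeder [ 0.4  0.2 -2.6] open 13.5 grip 14.0
```

View pics/w3.png

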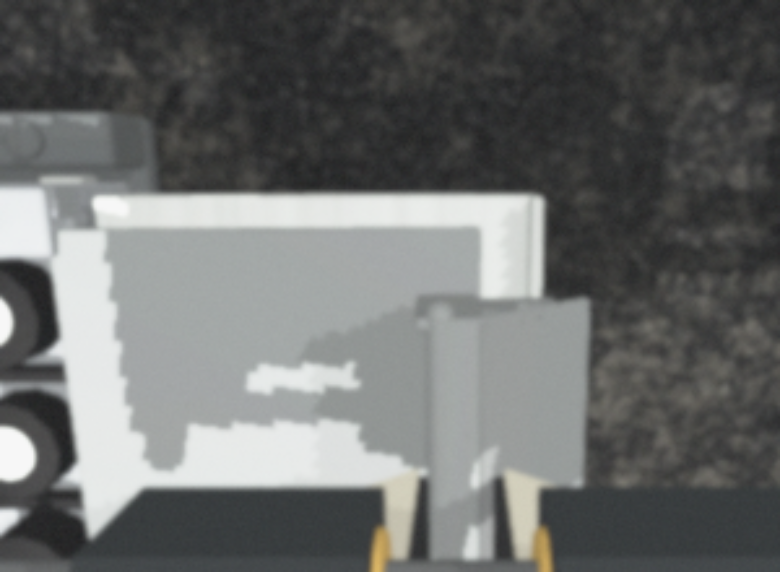

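The view shows the lid lying square on the rest, with about 10 mm left between the plate front (480) and the turned-up end (530). I'll lower until the load goes, then slide on until it touches.

```bash
python3 -m jog '[[[-1,0,0,0.001,0],[-1,0,0,0.002,0],[-1,0,0,0.003,0],[-1,0,0,0.003,0]]]';python3 st.py; python3 -m jog '[[[-1,0,0.002,0,0],[-1,0,0.004,0,0],[-1,0,0.006,0,0],[-1,0,0.007,0,0],[-1,0,0.007,0,0]]]';python3 st.py
```

```text
time: 7.67
tool_pos: [0.6124, 0.3065, 0.096]
tool_rot: [3.139, -0.0, 1.771]
contact_force: [-2.6, -1.4, 7.8]
opening: 0.0134
grip_force: 15.2
t 7.67 feeder tcp mm [ 1.435e+02 -1.000e-01  9.600e+01] yaw err 0.0004 F feeder [-2.8 -0.8  7.8] open 13.4 grip 15.2
time: 8.08
tool_pos: [0.6195, 0.3083, 0.0968]
tool_rot: [3.138, -0.001, 1.771]
contact_force: [-3.5, -0.9, 12.0]
opening: 0.012
grip_force: 13.0
t 8.08 feeder tcp mm [150.8   0.2  96.8] yaw err 0.0005 F feeder [-3.6 -0.2 12. ] open 12.0 grip 13.0
```

```bash
python3 -m jog '[[[-1,0,0,-0.001,0],[-1,0,0,-0.002,0],[-1,0,0,-0.002,0]]]';python3 st.py; python3 -m jog '[[[-1,0,0.001,0,0],[-1,0,0.002,0,0],[-1,0,0.003,0,0],[-1,0,0.003,0,0]]]';python3 st.py
```

```text
time: 8.33
tool_pos: [0.619, 0.3081, 0.0969]
tool_rot: [3.14, -0.0, 1.771]
contact_force: [-0.9, -0.6, 6.7]
opening: 0.0116
grip_force: 13.7
t 8.33 feeder tcp mm [150.3   0.2  96.9] yaw err 0.0003 F feeder [-1.1 -0.4  6.7] open 11.6 grip 13.7
time: 8.67
tool_pos: [0.6223, 0.3088, 0.0973]
tool_rot: [3.14, -0.001, 1.771]
contact_force: [-1.6, -0.5, 8.8]
opening: 0.0112
grip_force: 12.9
t 8.67 feeder tcp mm [153.6   0.2  97.3] yaw err 0.0003 F feeder [-1.7 -0.2  8.8] open 11.2 grip 12.9
```

Now I'll release and look.

```bash
python3 -m jog '[[[-0.4,0,0,0,0],[-0.4,0,0,0,0],[-0.4,0,0,0,0]]]';python3 -m jog '[[[-0.4,0.004,0,-0.02,0],[-0.4,0.01,-0.02,-0.05,0],[-0.4,0.01,-0.03,-0.08,0],[-0.4,0.01,-0.03,-0.08,0],[-0.4,0.01,-0.03,-0.08,0]]]'; python3 st.py
python3 - <<'E'
from h import *
import json
s=robot.observe();im=robot.read_camera('wrist')
json.dump({k:np.array(v).tolist() for k,v in s.items()},open("w4.json","w"));cv2.imwrite('pics/w4f.png',im[:,:,::-1])
im=im[60:260,140:400,::-1];cv2.imwrite('pics/w4.png',cv2.resize(im,None,fx=3,fy=3,interpolation=cv2.INTER_CUBIC))
E
```

```text
time: 8.92
tool_pos: [0.6217, 0.3083, 0.0953]
tool_rot: [-3.141, 0.0, 1.771]
contact_force: [0.4, 0.0, 0.0]
opening: 0.0251
grip_force: 0.0
time: 9.33
tool_pos: [0.5911, 0.3127, 0.178]
tool_rot: [3.137, -0.001, 1.771]
contact_force: [-0.0, 0.1, 0.1]
opening: 0.0275
grip_force: 0.0
t 9.33 feeder tcp mm [123.8  10.2 178. ] yaw err 0.0007 F feeder [-0.   0.1  0.1] open 27.5 grip 0.0
```

View pics/w4.png

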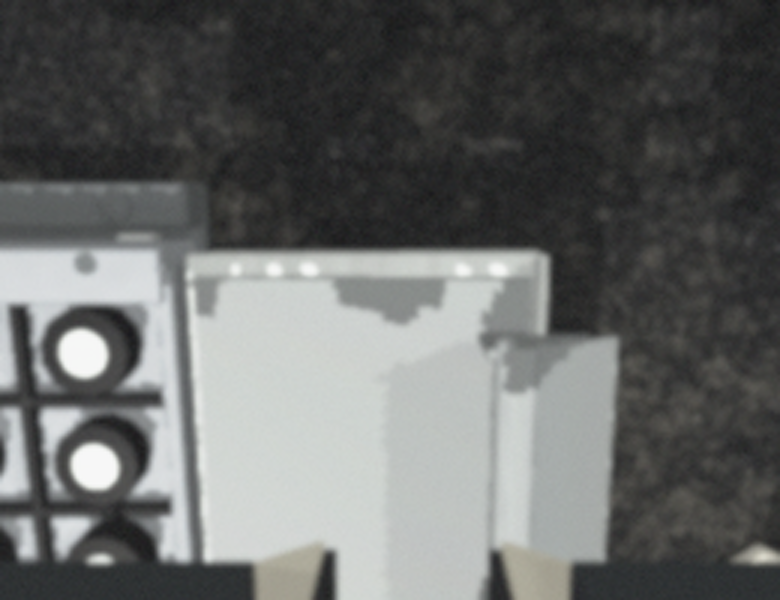

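The view shows the lid flat on the rest, its +y edge (row 278) parallel to the rest's edge (row 252), with its front against the turned-up end. I'll check numerically against the rest's own corners.

```bash
python3 - <<'E'
from h import *
import json
v=json.load(open("feeder.json"));c=cam("wrist",json.load(open("w4.json")));R=Ro.from_euler("z",v[2]).as_matrix()
for n,u,z in[("rest near corner (59,66)",(185,254),.0565),("rest far corner (159.5,66)",(549,252),.0625),("plate edge a",(220,279),.0615),("plate edge b",(475,277),.0615),("nose corner (182,45)",(618,337),.064),("bead rear(146)",(494,450),.09),("hood end (146,45)",(497,345),.0925)]:
    print(n,((R.T@(back(c,np.array(u)/3+[140,60]-.33,z)-[v[0],v[1],0]))*1e3).round(1))
E
```

```text
rest near corner (59,66) [59.2 66.  56.5]
rest far corner (159.5,66) [161.9  66.7  62.5]
plate edge a [69.7 59.4 61.5]
plate edge b [141.5  59.8  61.5]
nose corner (182,45) [182.2  43.1  64. ]
bead rear(146) [145.2  17.1  90. ]
hood end (146,45) [145.2  45.4  92.5]
```

The lid is at x≈110.5 mm, y≈0, flat and square. Now I go behind the carriage's push face with the fingers shut.

```bash
python3 -m jog '[[[-1,0.017,-0.025,-0.01,0],[-1,0.034,-0.05,-0.01,0],[-1,0.051,-0.075,-0.01,0],[-1,0.068,-0.1,-0.01,0],[-1,0.09,-0.124,-0.01,0]]]';python3 -m jog '[[[-1,0,0,0.02,0],[-1,0,0,0.05,0],[-1,0,0,0.08,0],[-1,0,0,0.11,0],[-1,0,0,0.135,0]]]';python3 st.py;python3 -m jog '[[[-1,-0.005,0,0,0],[-1,-0.01,0,0,0],[-1,-0.015,0,0,0],[-1,-0.015,0,0,0]]]'; python3 st.py
```

```text
time: 9.8
tool_pos: [0.4496, 0.3751, 0.1838]
tool_rot: [-3.139, 0.001, 1.769]
contact_force: [-0.1, -0.1, 1.1]
opening: 0.0014
grip_force: 0.0
time: 10.22
tool_pos: [0.4498, 0.3749, 0.047]
tool_rot: [-3.138, 0.002, 1.771]
contact_force: [0.4, 0.6, -0.5]
opening: 0.0005
grip_force: 0.0
t 10.22 feeder tcp mm [-2.3 99.2 47. ] yaw err 0.0001 F feeder [ 0.5  0.5 -0.5] open 0.5 grip 0.0
time: 10.55
tool_pos: [0.4553, 0.3605, 0.0522]
tool_rot: [3.139, -0.001, 1.77]
contact_force: [0.4, 0.9, 0.1]
opening: 0.0003
grip_force: 0.0
t 10.55 feeder tcp mm [ 0.3 84.  52.2] yaw err -0.0009 F feeder [0.6 0.8 0.1] open 0.3 grip 0.0
```

```bash
python3 -m jog '[[[-1,-0.002,0,0,0],[-1,-0.004,0,0,0],[-1,-0.006,0,0,0],[-1,-0.007,0,0,0],[-1,-0.008,0,0,0]]]'; python3 st.py;  python3 -m jog '[[[-1,-0.002,0,0,0],[-1,-0.005,0,0,0],[-1,-0.008,0,0,0],[-1,-0.012,0,0,0],[-1,-0.015,0,0,0]]]'; python3 st.py
```

```text
time: 10.97
tool_pos: [0.4559, 0.354, 0.0515]
tool_rot: [3.14, -0.002, 1.771]
contact_force: [-1.7, 4.6, 1.2]
opening: 0.0005
grip_force: 2.5
t 10.97 feeder tcp mm [-0.5 77.5 51.5] yaw err 0.0 F feeder [-0.8  4.8  1.2] open 0.5 grip 2.5
time: 11.38
tool_pos: [0.4589, 0.3385, 0.0509]
tool_rot: [3.141, -0.0, 1.771]
contact_force: [-0.4, 3.2, 2.5]
opening: 0.0005
grip_force: 1.6
t 11.38 feeder tcp mm [-0.6 61.7 50.9] yaw err 0.0004 F feeder [0.3 3.3 2.5] open 0.5 grip 1.6
```

```bash
python3 -m jog '[[[-1,-0.01,0,0,0],[-1,-0.022,0,0,0],[-1,-0.034,0,0,0],[-1,-0.046,0,0,0],[-1,-0.058,0,0,0]]]'; python3 -m jog '[[[-1,-0.012,0,0,0],[-1,-0.024,0,0,0],[-1,-0.036,0,0,0],[-1,-0.046,0,0,0],[-1,-0.053,0,0,0]]]'; python3 st.py;  python3 -m jog '[[[-1,-0.003,0,0,0],[-1,-0.006,0,0,0],[-1,-0.009,0,0,0],[-1,-0.012,0,0,0],[-1,-0.013,0,0,0]]]'; python3 st.py
```

```text
time: 11.8
tool_pos: [0.4707, 0.2809, 0.0509]
tool_rot: [3.141, -0.0, 1.771]
contact_force: [1.2, 3.5, 2.5]
opening: 0.0005
grip_force: 2.3
time: 12.22
tool_pos: [0.481, 0.2283, 0.0507]
tool_rot: [3.142, 0.0, 1.77]
contact_force: [0.1, 4.5, 1.1]
opening: 0.0007
grip_force: 1.9
t 12.22 feeder tcp mm [ -0.8 -50.6  50.7] yaw err -0.0008 F feeder [1.  4.4 1.1] open 0.7 grip 1.9
time: 12.63
tool_pos: [0.4829, 0.2168, 0.0505]
tool_rot: [-3.141, 0.0, 1.771]
contact_force: [0.3, 1.6, -0.5]
opening: 0.0006
grip_force: 1.3
t 12.63 feeder tcp mm [ -1.2 -62.4  50.5] yaw err 0.0005 F feeder [ 0.6  1.5 -0.5] open 0.6 grip 1.3
```

```bash
python3 -m jog '[[[-1,-0.0015,0,0,0],[-1,-0.003,0,0,0],[-1,-0.0045,0,0,0],[-1,-0.006,0,0,0],[-1,-0.0065,0,0,0]]]'; python3 st.py;  for i in 1 2 3; do python3 -m jog '[[[-1,-0.0005,0,0,0],[-1,-0.001,0,0,0],[-1,-0.001,0,0,0]]]' >/dev/null; python3 st.py; done
```

```text
time: 13.05
tool_pos: [0.4844, 0.2102, 0.0506]
tool_rot: [-3.141, 0.001, 1.771]
contact_force: [0.1, -0.7, 0.0]
opening: 0.0003
grip_force: 0.0
t 13.05 feeder tcp mm [ -1.1 -69.1  50.6] yaw err 0.0003 F feeder [-0.  -0.7  0. ] open 0.3 grip 0.0
t 13.3 feeder tcp mm [ -0.9 -69.8  50.7] yaw err 0.0 F feeder [-0.6  0.4  0.8] open 0.4 grip 0.0
t 13.55 feeder tcp mm [ -0.9 -70.7  50.7] yaw err 0.0002 F feeder [-0.9 -0.8  0.1] open 0.3 grip 0.0
t 13.8 feeder tcp mm [ -0.9 -71.5  50.7] yaw err 0.0002 F feeder [-0.5  0.3  0.3] open 0.8 grip 0.4
```

The force vanished at −69 mm and contact returned at −71.5, so the carriage has snapped into the notch. I'll retreat and verify.

```bash
python3 -m jog '[[[-1,0.01,0,0,0],[-1,0.03,0,0,0],[-1,0.05,0,-0.02,0],[-1,0.06,0,-0.06,0],[-1,0.07,0,-0.1,0]]]' >/dev/null; python3 -m jog '[[[-1,0.0,0,-0.04,0],[-1,-0.03,0,-0.08,0],[-1,-0.03,0,-0.11,0],[-1,-0.03,0,-0.11,0],[-1,-0.03,0,-0.11,0]]]'; python3 st.py
python3 - <<'E'
from h import *
import json
v=json.load(open("feeder.json"));R=Ro.from_euler("z",v[2]).as_matrix()
s=robot.observe();im=robot.read_camera('wrist')[:,:,::-1];c=cam("wrist",s)
F=lambda P:(np.array(P)/1e3)@R.T+[v[0],v[1],0]
im=cv2.resize(im,None,fx=1.4,fy=1.4)
# predicted outline: carriage at 150, lid at x=111
for P in ([(-55,-81.5,70),(55,-81.5,70)],[(63,60,61.5),(159,60,61.5)],[(63,60,61.5),(63,-60,61.5)],[(182,45,64),(182,-45,64)]):
    q=proj(c,F(P))*1.4;cv2.line(im,*[tuple(int(a) for a in x) for x in q],(0,0,255),1)
cv2.imwrite('pics/w5.png',im)
E
```

```text
time: 14.63
tool_pos: [0.478, 0.2475, 0.263]
tool_rot: [3.136, -0.001, 1.77]
contact_force: [0.3, 1.0, -0.2]
opening: 0.0006
grip_force: 0.0
t 14.63 feeder tcp mm [  0.  -31.2 263. ] yaw err -0.0003 F feeder [ 0.5  1.  -0.2] open 0.6 grip 0.0
```

View pics/w5.png

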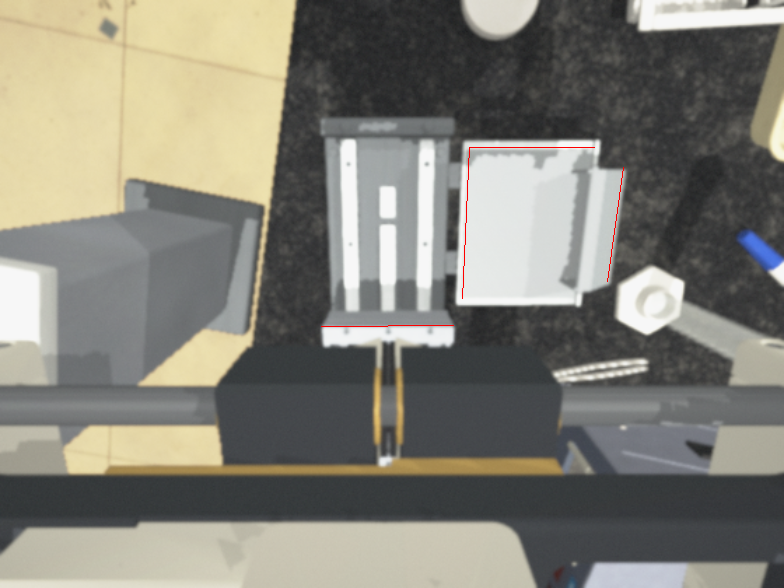

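The predicted outlines coincide with the picture: the carriage edge at row 325 and the lid edges at (465–600, 148) and (620,170). The arm is clear.

```bash
python3 -c "
from cell import robot
print(robot.hand_in())"
```

```text
the job is handed in; nothing more can be done
None
```

The job is handed in at about 15 s of the 64 s limit, with no verdict returned; by my measurements the lid lies flat and square against the rest's turned-up end, the carriage is in the next station's notch, and I touched none of the beaker, block or tape roll.

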